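# Clamp a tube in a bench coupler with its swing bolt

## Task

Close the bench coupler on the aluminium tube: swing the blue hinged half over until its rubber rests on the tube, then swing the steel bolt up into the slot of the blue half, and finally push the red nut down along the bolt until it bears firmly on the blue half and clamps the tube tight. Go by feel and do not overtighten or force anything (thin-walled tube), and leave the tins and the brush pot where they stand.

Things in the scene. Friction and masses are not known exactly. Their poses are not given: they have to be found in the camera images.
- coupler: Grey coupler base fixed to the bench, plate 150 x 120 x 12 mm. Origin: centre of its underside, at bench level, below the tube axis. y axis along the tube; x axis from the hinge (at x = -40 mm, z = 50 mm) to the bolt pin (at x = +50, z = 28 mm); z up. Position and yaw vary. Packing under the tube's V cradle varies: tube axis at z = 50 to 54 mm.
- tube: Loose thin-walled aluminium tube, 42 mm diameter, 240 mm long, 0.3 kg, lying in the V cradle of the coupler along the coupler's y axis. Origin at its centre, y axis along it. The blue half must never bear on it with more than 60 N.
- cap: Blue hinged half: arch 36 mm wide ending in a slotted lug, 0.25 kg. Origin on the hinge axis, which is its y axis; its axes equal the coupler's when it is level (closed). Starts opened 1.2 to 1.6 rad (about upright, x axis up); hinge friction keeps it there, but below 0.7 rad it sinks shut slowly by its weight. Its hard rubber pad meets the tube 0.02 to 0.13 rad short of level (depends on the packing).
- cap_crown (a point): Middle of the flat outer top face of the blue arch (28 x 36 mm), at x = 40, z = 39 mm in the cap frame, facing the cap's +z: the place to push the half over, from behind and then from above. Once the rubber pad touches the tube it hardly yields (60 N per mm), so come down slowly; a push of about 6 N shows that it rests on the tube.
- cap_slot (a point): Where the bolt ends up: on the top face of the blue lug, in the slot, at x = 90, y = 0, z = 6 mm in the cap frame. Lug 10 mm thick, from x = 74 to 102 mm; two round-nosed prongs 12 mm wide, slot 14 mm wide between them, open at the outer end. Pressed here, the hard rubber on the tube yields only about 0.1 mm per N.
- swing_bolt: Steel swing bolt, shank 10 mm diameter. Origin on its pivot axis (its y axis, parallel to the tube); z along the shank to the free end, 99 mm away. Leans 0.9 to 1.2 rad outwards (to the coupler's +x) at the start; friction of 0.13 N m keeps it where it is left; a stop lies just past upright. Its eye slides up to 6 mm either way along the pin (coupler y).
- bolt_end (a point): On the shank axis, 91 mm from the pivot, above the nut: the place to pinch it, closing along the coupler's y. The bolt must be slid along its pin into line with the slot (2 mm play each side; the round prongs guide it) as it is swung up. The pinched shank turns and may slip 10 mm between the pads: push on until its stop is felt.
- nut: Red push-on nut on the bolt, 32 mm diameter, 14 mm high. Origin: centre of its underside, z along the bolt to the free end. Starts 54 to 56 mm from the pivot, above the lug. Slides down the bolt against a friction of 9 N and stays. A push of 14 to 20 N in all, felt on the lug, clamps well; bolt and nut must never bear on the blue half with more than 25 N.
- nut_top (a point): Centre of the nut's top face; the shank stands 29 to 31 mm out of it. Push on the face beside the shank, or with a finger on each side of it. Before the lug is met the push is a steady 9 N or so, then it climbs steeply, so go slowly. Where the nut ends depends on the packing (10 to 30 mm further down): feel for it.
- wax_tin: Bystander: closed round tin, 77 mm diameter, 50 mm high. Origin at the centre of its underside.
- paint_can: Bystander: white and green paint can, 82 mm diameter, 97 mm high. Origin at the centre of its underside.
- brush_pot: Bystander: steel pot with brushes, 68 mm diameter, pot 80 mm and brushes 131 mm high. Origin at the centre of its underside.
Things that resemble listed ones, but are neither listed nor needed, are in the scene too. There is more than one size of the coupler; the one meant has the size given above.

How it is judged:
By the outcome, as a careful person would: the job done as asked, in the order asked, and still so for the second after the job is handed in, with the robot touching nothing.
It also fails if it takes over 59 s, if anything falls off the work surface, if the arm or the gripper's body presses on something with over 40 N, if the wrist force passes 120 N, or if a joint passes its speed limit or range.

## Robot

A 6-joint arm with a two-finger parallel gripper is mounted at the origin on the work surface. World frame = base frame: x ahead of the robot, y to its left, z up, the work surface at z = 0. Lengths are in m, angles in rad, forces in N, time in s.
With the tool pointing down it reaches from about 0.225 to 0.875 m from the base axis. Payload 3.4 kg.
Tool frame: the origin (TCP) lies between the finger pads; the fingertips stand 19 mm ahead of it and the grasp point (between the pads) is the TCP; z points along the fingers, y is the line along which they close (so a half turn about z gives the same grasp; the last joint's range is limited). The gripper opens to 85 mm and grips with 20 to 120 N. Pads are 22 mm wide; open, the fingers measure 114 mm over their backs; the gripper's body (76 mm by 85 mm) begins 54 mm behind the grasp point. The pads swing forward as they close: fully open they stand 13 mm farther back than shut.
Start: joints at [-1.469, 0.276, 1.505, -0, 1.361, -0.121], TCP at [0.127, -0.561, 0.25] pointing down, gripper open.
Joint ranges: [-2.89, 2.89], [-0.75, 2.08], [0.22, 2.7], [-1.18, 4.32], [0.11, 2.71], [-2.7, 2.7]. Speed limits (rad/s): [2.57, 2.57, 3.14, 3.14, 3.14, 3.14].

## Interface

Orientations are given as a unit quaternion [w, x, y, z].
In Python, from rig import get_state, imaging, ticket gives the robot as it stands. The module is installed in compiled form; this text tells all that it offers.
- The arm moves only by the shell command python3 -m inch 'ROWS' [FORCE]. ROWS is JSON, a list of rows, each an object with "claw": the opening, from -1 (shut) to 1 (fully open); "travel": the shift along the world's x, y, z in units of 200 mm (1.0 is 200 mm), a list of three; "turn": the turn about the world's z in units of 180 degrees (1.0 is 180 degrees). A call has 1 to 5 rows; each row is the pose to reach, as a shift and turn from the pose commanded when the call began, turning the shorter way round; what a row does not reach only later rows make up. A row lasts 1/10 s, in which the tool goes at most 50 mm and 8.59 degrees, less where a joint would pass 70% of its speed; a pose out of reach is approached as far as the arm can. A call with a number of a shift or a turn outside -1 to 1 is refused whole. A call with a gripper value outside its range is refused whole. The fingers move at their own pace and stop on an object; FORCE is the grip in N (left out, the last holds). Time passes only in rows, so rows that repeat a pose let the fingers close. It gives the time, the measured TCP pose, the force, the opening and the grip force at its end, in the units of the state.
- get_state(): the state, without advancing time (a new reading comes with each control period).
- imaging.get_image(name): name is "scene" or "top" or "wrist"; returns the picture (480x640x3 uint8, red, green, blue); there is no depth.
- imaging.camera_params(name): a dict with "camera_matrix" (3x3 intrinsics, pixels), "cam_to_world" (4x4, takes a point from camera to world coordinates); the wrist camera has in their place "T_tool_cam" (4x4, takes a point from camera to tool coordinates, whose origin is the TCP and whose axes are the flange's). Camera axes: x right, y down, z forward; pixel columns grow to the right and rows downward; lengths in m; the calibration is good to about 2 mm. A picture is of the moment at which its call begins: read the wrist's pose just before it. camera_params takes no time and is no camera call.
- ticket.sign_off(): hands the job in; it is judged then, once.
The state is a dict: "clock": time; "qpos": joint angles; "qd": joint speeds; "effort": joint torques, N m; "position": TCP position; "ee_rot": TCP orientation; "contact_force": force on the tool from outside, world axes, zero at the start; "moment": the same for the moment, N m; "width": finger opening in m; "gripper_force": force on a finger pad.
Only numpy, scipy, OpenCV 4.12 (cv2) and the standard library are available. Lean on these libraries where they do the work, as an engineer would, in place of code of your own. Each camera call takes 0.05 s, during which the arm holds its last target. There are 200 camera calls.

## Working session

There is one attempt and no reset: what is moved stays moved. The work goes in short steps, Python scripts to look and compute and a shell command to move; the robot and the scene stay as the last step left them, time stands still between calls to the robot, and variables do not carry over. Pictures are saved under pics/ and viewed, at most 10 in all, crops included, and the job is handed in when it is done.

```bash
mkdir -p pics; python3 - <<'E'
from rig import get_state, imaging
import cv2,numpy as np
a=[]
for n in ("scene","top"):
    im=imaging.get_image(n); cv2.imwrite(f"pics/{n}0.png",im[:,:,::-1])
    p=imaging.camera_params(n); print(n,np.round(p["camera_matrix"],1).tolist(),np.round(p["cam_to_world"],3).tolist())
print(get_state()); print(imaging.camera_params("wrist"))
E
```

```text
scene [[569.0, 0.0, 325.9], [0.0, 569.0, 243.8], [0.0, 0.0, 1.0]] [[-0.695, 0.451, -0.56, 1.082], [0.719, 0.446, -0.533, 0.473], [0.01, -0.773, -0.634, 0.646], [0.0, 0.0, 0.0, 1.0]]
top [[610.9, 0.0, 318.8], [0.0, 610.9, 248.5], [0.0, 0.0, 1.0]] [[0.024, -0.998, 0.055, 0.544], [-1.0, -0.023, 0.011, 0.006], [-0.01, -0.055, -0.998, 1.169], [0.0, 0.0, 0.0, 1.0]]
{'clock': 0.1, 'qpos': array([-1.46900174e+00,  2.76556293e-01,  1.50598123e+00, -2.05607472e-07,
        1.36067180e+00, -1.21010302e-01]), 'qd': array([ 0.00021313, -0.00041494, -0.00279626,  0.00077644, -0.00074235,
        0.00127998]), 'effort': array([ 3.25898764e-04, -4.17701590e+01, -2.46405137e+01, -1.08356944e-04,
        5.83957153e-03, -1.15336289e-05]), 'position': array([ 0.12700195, -0.56037408,  0.24952225]), 'ee_rot': array([-8.08299493e-04,  9.93800836e-01,  1.11172145e-01,  7.66573664e-06]), 'contact_force': array([ 0.49668979,  0.79789736, -0.65506652]), 'moment': array([ 0.00883485,  0.01757986, -0.00946766]), 'gripper_force': 0.0, 'width': 0.08556987348968101}
{'camera_matrix': array([[377.18449973,   0.        , 325.34941014],
       [  0.        , 377.18449973, 236.72328326],
       [  0.        ,   0.        ,   1.        ]]), 'T_tool_cam': array([[-3.35759106e-04, -9.63122314e-01, -2.69063738e-01,
         6.81158200e-02],
       [ 9.99999644e-01, -5.31610074e-04,  6.55036384e-04,
         2.76855650e-04],
       [-7.73917152e-04, -2.69063423e-01,  9.63122150e-01,
        -1.23543716e-01],
       [ 0.00000000e+00,  0.00000000e+00,  0.00000000e+00,
         1.00000000e+00]])}
```

View pics/scene0.png

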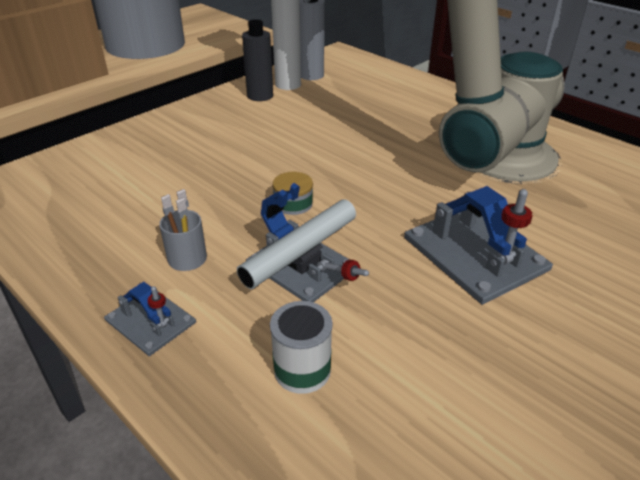

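View pics/top0.png

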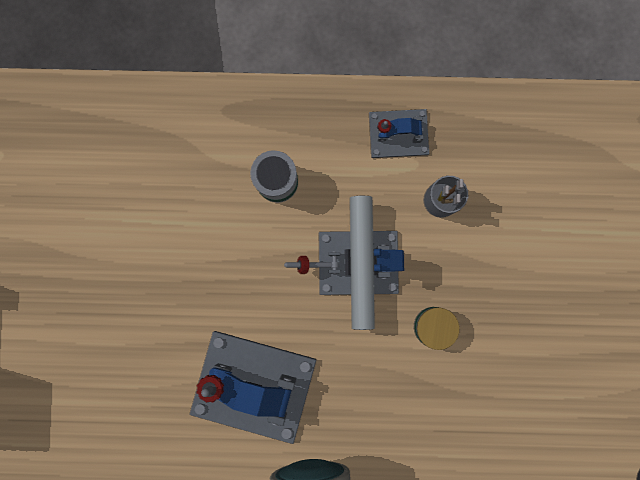

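The scene shows the coupler meant in the middle, with the tube through it at px (300,243). In the top view its plate runs (319,232)–(400,294), the red nut is at (303,265) and the upright blue half at (390,260). The couplers at (255,387) and (400,133) are the wrong size. Next I'll measure it.

```bash
cat > h.py <<'E'
import numpy as np,cv2
from rig import get_state, imaging
from scipy.spatial.transform import Rotation as R
def rotm(q): return R.from_quat([q[1],q[2],q[3],q[0]]).as_matrix()
def cam(n):
    p=imaging.camera_params(n)
    if n=="wrist":
        s=get_state(); T=np.eye(4); T[:3,:3]=rotm(s["ee_rot"]); T[:3,3]=s["position"]
        return p["camera_matrix"],T@p["T_tool_cam"]
    return p["camera_matrix"],np.array(p["cam_to_world"])
def ray(c,uv):
    K,T=c; d=T[:3,:3]@np.linalg.solve(K,[uv[0],uv[1],1]); return T[:3,3],d/np.linalg.norm(d)
def onz(c,uv,z):
    o,d=ray(c,uv); return o+d*(z-o[2])/d[2]
def tri(c1,a,c2,b):
    o,d=ray(c1,a); p,e=ray(c2,b)
    t=np.linalg.lstsq(np.c_[d,-e],p-o,rcond=None)[0]
    x=o+d*t[0]; y=p+e*t[1]; return (x+y)/2,np.linalg.norm(x-y)
def proj(c,P):
    K,T=c; q=K@(T[:3,:3].T@(np.array(P)-T[:3,3])); return q[:2]/q[2]
def blobs(im,col,roi,amin=15):
    h=cv2.cvtColor(im,cv2.COLOR_RGB2HSV)
    m={"red":((h[...,0]<8)|(h[...,0]>172))&(h[...,1]>150)&(h[...,2]>50),
       "blue":(abs(h[...,0].astype(int)-112)<10)&(h[...,1]>120)}[col].astype(np.uint8)
    k=np.zeros_like(m);x0,y0,x1,y1=roi;k[y0:y1,x0:x1]=1
    n,l,s,ce=cv2.connectedComponentsWithStats(m*k)
    return [(s[i].tolist(),ce[i].round(1).tolist()) for i in range(1,n) if s[i][4]>=amin]
E
python3 - <<'E'
from h import *
t=cam("top");s=cam("scene")
T=cv2.imread("pics/top0.png")[:,:,::-1];S=cv2.imread("pics/scene0.png")[:,:,::-1]
rt=blobs(T,"red",(280,240,330,290));rs=blobs(S,"red",(335,255,375,285))
bt=blobs(T,"blue",(370,240,410,280));bs=blobs(S,"blue",(255,180,305,240));print(rt,rs,bt,bs)
print("nut",tri(t,rt[0][1],s,rs[0][1]))
for c in [(319,232),(398,231),(400,293),(321,295)]: print("plate",onz(t,c,.012).round(4))
for c in [(326,239),(392,238),(393,287),(327,288)]: print("bolts",onz(t,c,.015).round(4))
for a in [(350.5,197),(371.5,197),(352.5,328),(373.5,328)]: print("tube",onz(t,a,.052).round(4))
print("boltend",tri(t,(286,265),s,(367,272)))
print("tin",onz(t,(437.5,328),.05),"can",onz(t,(274,175),.097),"pot",onz(t,(446,195),.08))
C=np.vstack([cv2.resize(T[220:340,270:470],None,fx=4,fy=4,interpolation=2)[:300*2-120],])
cv2.imwrite("pics/c.png",C[:,:,::-1])
# scene crop
cv2.imwrite("pics/c2.png",cv2.resize(S[175:305,230:380],None,fx=4,fy=4,interpolation=2)[:,:,::-1])
E
```

```text
[([298, 256, 11, 18, 146], [303.6, 264.2])] [([342, 260, 18, 21, 199], [348.6, 269.6])] [([374, 249, 30, 23, 611], [388.8, 259.9])] [([262, 184, 37, 55, 919], [278.6, 211.6])]
nut (array([0.57681815, 0.04387691, 0.05162548]), np.float64(0.0035801832509843178))
plate [0.6386 0.0189 0.012 ]
plate [ 0.644  -0.1309  0.012 ]
plate [ 0.5268 -0.1367  0.012 ]
plate [0.5194 0.0123 0.012 ]
bolts [0.6254 0.0053 0.015 ]
bolts [ 0.6302 -0.1194  0.015 ]
bolts [ 0.5377 -0.1229  0.015 ]
bolts [0.5329 0.0013 0.015 ]
tube [ 0.7012 -0.0379  0.052 ]
tube [ 0.7021 -0.0765  0.052 ]
tube [ 0.4618 -0.0466  0.052 ]
tube [ 0.4628 -0.0847  0.052 ]
boltend (array([0.57338287, 0.07616852, 0.0649822 ]), np.float64(0.0009922778239590448))
tin [ 0.46549307 -0.20112417  0.05      ] can [0.73102275 0.10004961 0.097     ] pot [ 0.70477049 -0.20759513  0.08      ]
```

View pics/c2.png

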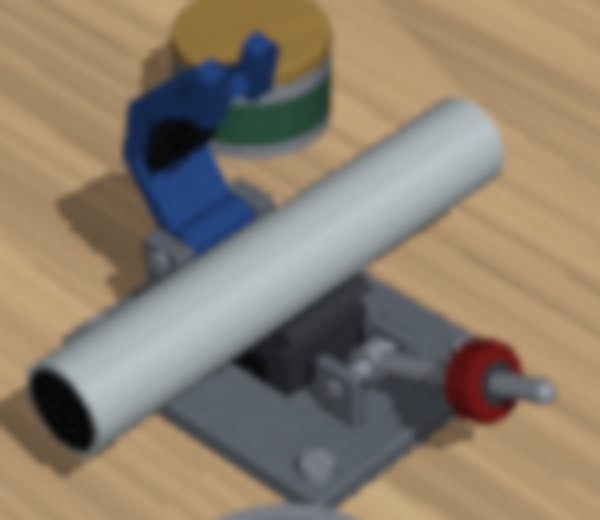

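The crop shows the blue half about upright and the bolt leaning out, with the nut at about crop (485,380). From the plate corners, plate screws and tube, the coupler origin is about (0.582, -0.060) and its x axis about (-0.038, 0.999). I'll move behind the blue half with the gripper shut.

```bash
A='[{"claw":-1}]'
python3 -m inch '[{"claw":-1,"travel":[0.765,0.647,0],"turn":0.147},{"claw":-1,"travel":[0.765,0.647,0],"turn":0.147},{"claw":-1,"travel":[0.765,0.647,0],"turn":0.147},{"claw":-1,"travel":[0.765,0.647,0],"turn":0.147},{"claw":-1,"travel":[0.765,0.647,0],"turn":0.147}]' 40
python3 -m inch '[{"claw":-1,"travel":[0.765,0.647,0],"turn":0.147},{"claw":-1,"travel":[0.765,0.647,0],"turn":0.147},{"claw":-1,"travel":[0.765,0.647,0],"turn":0.147},{"claw":-1,"travel":[0.765,0.647,0],"turn":0.147},{"claw":-1,"travel":[0.765,0.647,0],"turn":0.147}]'
python3 -m inch '[{"claw":-1,"travel":[0.765,0.647,0],"turn":0.147},{"claw":-1,"travel":[0.765,0.647,0],"turn":0.147},{"claw":-1,"travel":[0.765,0.647,0],"turn":0.147},{"claw":-1,"travel":[0.765,0.647,0],"turn":0.147},{"claw":-1,"travel":[0.765,0.647,0],"turn":0.147}]'
python3 - <<'E'
from h import *
s=get_state();print(s["position"],rotm(s["ee_rot"])[:,1])
c=cam("wrist");im=imaging.get_image("wrist");cv2.imwrite("pics/w1.png",im[:,:,::-1]);print(blobs(im,"blue",(0,0,640,480)))
E
```

```text
clock: 0.6
position: [0.2837, -0.4268, 0.2501]
ee_rot: [-0.001, 0.941, 0.339, 0.002]
contact_force: [-0.6, -0.3, -0.2]
width: 0.0119
gripper_force: 0.0
clock: 1.1
position: [0.4366, -0.2985, 0.25]
ee_rot: [-0.0, 0.839, 0.545, 0.001]
contact_force: [-0.7, -0.1, 0.6]
width: 0.0001
gripper_force: 0.0
clock: 1.6
position: [0.5897, -0.17, 0.2493]
ee_rot: [0.0, 0.692, 0.722, 0.001]
contact_force: [-0.7, -0.3, -0.1]
width: 0.0002
gripper_force: 0.0
[ 0.58965521 -0.17000308  0.24934535] [0.99912592 0.04175387 0.00200477]
[([289, 83, 66, 93, 4931], [321.3, 129.9]), ([584, 128, 56, 93, 2910], [613.5, 178.4]), ([614, 128, 9, 5, 29], [617.7, 130.1])]
```

View pics/w1.png

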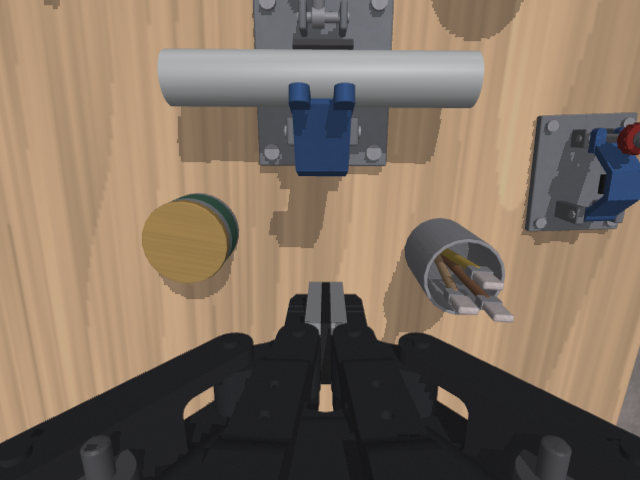

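The wrist picture shows the cap centred at column 321, with the pads at column 325. The way is clear between the tin (190,240) and the pot (455,265). I'll descend behind the crown, then push.

```bash
python3 -m inch '[{"claw":-1,"travel":[-0.015,0,-0.25],"turn":0},{"claw":-1,"travel":[-0.015,0,-0.5],"turn":0},{"claw":-1,"travel":[-0.015,0,-0.68],"turn":0},{"claw":-1,"travel":[-0.015,0,-0.68],"turn":0}]'
python3 -m inch '[{"claw":-1,"travel":[0,0.05,0],"turn":0},{"claw":-1,"travel":[0,0.08,0],"turn":0},{"claw":-1,"travel":[0,0.11,0],"turn":0},{"claw":-1,"travel":[0,0.14,0.0],"turn":0},{"claw":-1,"travel":[0,0.16,0],"turn":0}]'
python3 -m inch '[{"claw":-1,"travel":[0,0.02,0],"turn":0},{"claw":-1,"travel":[0,0.05,0],"turn":0},{"claw":-1,"travel":[0,0.07,0],"turn":0},{"claw":-1,"travel":[0,0.09,0.02],"turn":0},{"claw":-1,"travel":[0,0.11,0.03],"turn":0}]'
```

```text
clock: 2.05
position: [0.5776, -0.173, 0.1089]
ee_rot: [-0.006, 0.695, 0.719, -0.003]
contact_force: [-1.1, 1.0, 0.7]
width: -0.0
gripper_force: 0.0
clock: 2.55
position: [0.5837, -0.1407, 0.1159]
ee_rot: [0.002, 0.693, 0.721, -0.0]
contact_force: [-1.7, -5.8, 7.4]
width: 0.0002
gripper_force: 3.7
clock: 3.05
position: [0.5842, -0.1192, 0.1217]
ee_rot: [0.002, 0.694, 0.72, 0.0]
contact_force: [1.4, -1.9, 0.5]
width: 0.0002
gripper_force: 1.1
```

```bash
python3 -m inch '[{"claw":-1,"travel":[0,0.02,0.0],"turn":0},{"claw":-1,"travel":[0,0.04,0],"turn":0},{"claw":-1,"travel":[0,0.06,0],"turn":0},{"claw":-1,"travel":[0,0.08,0],"turn":0},{"claw":-1,"travel":[0,0.08,0],"turn":0}]'
python3 - <<'E'
from h import *
im=imaging.get_image("scene");cv2.imwrite("pics/s1.png",cv2.resize(im[140:300,220:400],None,fx=3,fy=3)[:,:,::-1])
E
```

```text
clock: 3.55
position: [0.5831, -0.1012, 0.1204]
ee_rot: [-0.0, 0.694, 0.72, 0.001]
contact_force: [-0.2, 0.2, 1.2]
width: -0.0001
gripper_force: 0.5
```

View pics/s1.png

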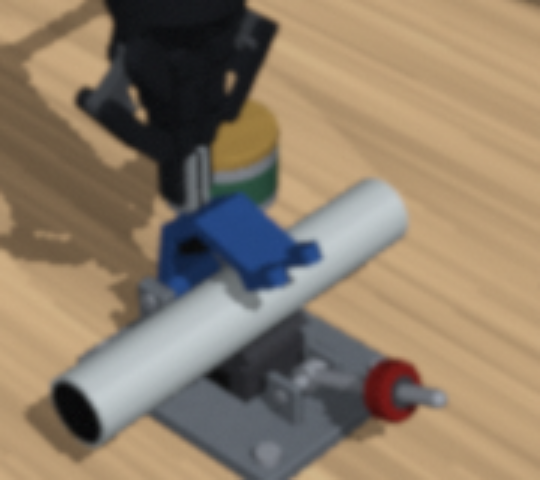

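The blue half is tipped well over and sinking. I'll go above the crown and come down gently.

```bash
python3 -m inch '[{"claw":-1,"travel":[0,0,0.13],"turn":0},{"claw":-1,"travel":[0,0.1,0.13],"turn":0},{"claw":-1,"travel":[-0.005,0.19,0.1],"turn":0},{"claw":-1,"travel":[-0.005,0.19,0.05],"turn":0},{"claw":-1,"travel":[-0.005,0.19,0.03],"turn":0}]'
python3 -m inch '[{"claw":-1,"travel":[0,0,-0.01],"turn":0},{"claw":-1,"travel":[0,0,-0.02],"turn":0},{"claw":-1,"travel":[0,0,-0.03],"turn":0},{"claw":-1,"travel":[0,0,-0.03],"turn":0}]'
```

```text
clock: 4.1
position: [0.5811, -0.0595, 0.127]
ee_rot: [-0.004, 0.694, 0.72, 0.003]
contact_force: [-5.4, 18.0, 30.3]
width: 0.0001
gripper_force: 17.2
clock: 4.5
position: [0.581, -0.0555, 0.1242]
ee_rot: [-0.006, 0.695, 0.719, 0.006]
contact_force: [-7.1, 23.8, 34.4]
width: 0.0002
gripper_force: 20.5
```

```bash
python3 -m inch '[{"claw":-1,"travel":[0,0,0.02],"turn":0},{"claw":-1,"travel":[0,0,0.05],"turn":0},{"claw":-1,"travel":[0,0,0.05],"turn":0}]'
python3 - <<'E'
from h import *
im=imaging.get_image("scene");cv2.imwrite("pics/s2.png",cv2.resize(im[140:300,220:400],None,fx=3,fy=3)[:,:,::-1])
s=get_state();print(s["position"],s["contact_force"],s["clock"])
E
```

```text
clock: 4.8
position: [0.5817, -0.0645, 0.1298]
ee_rot: [0.0, 0.693, 0.721, -0.0]
contact_force: [-1.1, -0.0, -0.5]
width: -0.0001
gripper_force: 0.0
[ 0.5814861  -0.06479872  0.12921516] [ 0.10322753 -0.44002684  0.32850344] 4.85
```

View pics/s2.png

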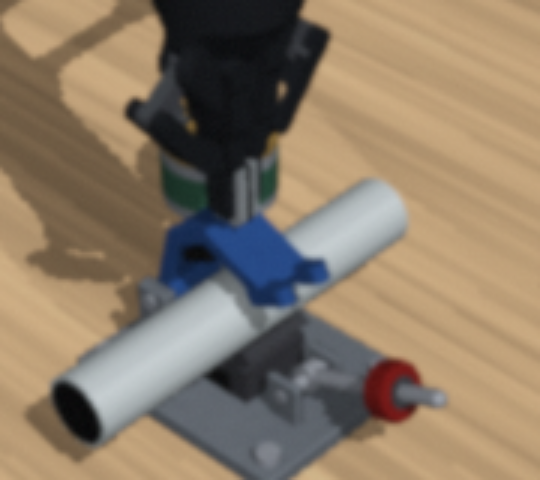

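The half is still about 0.3 rad open, so the 30 N was a damped hinge resisting a fast push. I'll let it sink for a while and then come down slowly.

```bash
python3 -m inch '[{"claw":-1,"travel":[0,0,-0.005],"turn":0},{"claw":-1,"travel":[0,0,-0.01],"turn":0},{"claw":-1,"travel":[0,0,-0.015],"turn":0},{"claw":-1,"travel":[0,0,-0.02],"turn":0},{"claw":-1,"travel":[0,0,-0.02],"turn":0}]'
python3 -m inch '[{"claw":-1,"travel":[0,0,0],"turn":0},{"claw":-1,"travel":[0,0,0],"turn":0},{"claw":-1,"travel":[0,0,-0.005],"turn":0},{"claw":-1,"travel":[0,0,-0.01],"turn":0},{"claw":-1,"travel":[0,0,-0.01],"turn":0}]'
python3 -m inch '[{"claw":-1,"travel":[0,0,0],"turn":0},{"claw":-1,"travel":[0,0,0],"turn":0},{"claw":-1,"travel":[0,0,0],"turn":0},{"claw":-1,"travel":[0,0,-0.005],"turn":0},{"claw":-1,"travel":[0,0,-0.01],"turn":0}]'
```

```text
clock: 5.35
position: [0.5819, -0.0648, 0.1259]
ee_rot: [-0.0, 0.694, 0.72, -0.0]
contact_force: [-0.9, -0.8, -0.9]
width: -0.0
gripper_force: 0.0
clock: 5.85
position: [0.5819, -0.0646, 0.1242]
ee_rot: [-0.0, 0.694, 0.72, -0.0]
contact_force: [-0.7, 0.1, -0.5]
width: -0.0002
gripper_force: 0.0
clock: 6.35
position: [0.5821, -0.0646, 0.1223]
ee_rot: [0.0, 0.694, 0.72, 0.0]
contact_force: [-0.1, 0.3, -0.3]
width: 0.0001
gripper_force: 0.0
```

```bash
python3 -m inch '[{"claw":-1,"travel":[0,0,-0.006],"turn":0},{"claw":-1,"travel":[0,0,-0.012],"turn":0},{"claw":-1,"travel":[0,0,-0.018],"turn":0},{"claw":-1,"travel":[0,0,-0.02],"turn":0},{"claw":-1,"travel":[0,0,-0.02],"turn":0}]'
python3 -m inch '[{"claw":-1,"travel":[0,0,-0.003],"turn":0},{"claw":-1,"travel":[0,0,-0.006],"turn":0},{"claw":-1,"travel":[0,0,-0.008],"turn":0},{"claw":-1,"travel":[0,0,-0.01],"turn":0},{"claw":-1,"travel":[0,0,-0.01],"turn":0}]'
python3 -m inch '[{"claw":-1,"travel":[0,0,-0.003],"turn":0},{"claw":-1,"travel":[0,0,-0.006],"turn":0},{"claw":-1,"travel":[0,0,-0.008],"turn":0},{"claw":-1,"travel":[0,0,-0.01],"turn":0},{"claw":-1,"travel":[0,0,-0.01],"turn":0}]'
```

```text
clock: 6.85
position: [0.582, -0.0646, 0.1182]
ee_rot: [-0.0, 0.694, 0.72, -0.0]
contact_force: [1.0, 0.7, -0.4]
width: 0.0001
gripper_force: 0.0
clock: 7.35
position: [0.582, -0.0646, 0.1163]
ee_rot: [0.0, 0.694, 0.72, 0.0]
contact_force: [-0.3, 0.3, -0.0]
width: 0.0001
gripper_force: 0.0
clock: 7.85
position: [0.582, -0.0646, 0.1143]
ee_rot: [-0.0, 0.694, 0.72, 0.0]
contact_force: [0.1, 1.2, -0.1]
width: -0.0002
gripper_force: 0.0
```

```bash
python3 -m inch '[{"claw":-1,"travel":[0,0,-0.002],"turn":0},{"claw":-1,"travel":[0,0,-0.004],"turn":0},{"claw":-1,"travel":[0,0,-0.006],"turn":0},{"claw":-1,"travel":[0,0,-0.006],"turn":0}]'
python3 -m inch '[{"claw":-1,"travel":[0,0,-0.002],"turn":0},{"claw":-1,"travel":[0,0,-0.004],"turn":0},{"claw":-1,"travel":[0,0,-0.005],"turn":0},{"claw":-1,"travel":[0,0,-0.005],"turn":0}]'
```

```text
clock: 8.25
position: [0.582, -0.0646, 0.113]
ee_rot: [-0.0, 0.694, 0.72, -0.0]
contact_force: [-0.0, -0.6, 0.4]
width: 0.0001
gripper_force: 0.0
clock: 8.65
position: [0.5821, -0.0646, 0.1122]
ee_rot: [0.0, 0.694, 0.72, 0.0]
contact_force: [-0.4, -0.2, 1.1]
width: 0.0002
gripper_force: 0.3
```

Contact begins near 0.112, so I'll take half-millimetre steps.

```bash
python3 -m inch '[{"claw":-1,"travel":[0,0,-0.003],"turn":0},{"claw":-1,"travel":[0,0,-0.003],"turn":0},{"claw":-1,"travel":[0,0,-0.003],"turn":0}]'
python3 -m inch '[{"claw":-1,"travel":[0,0,-0.002],"turn":0},{"claw":-1,"travel":[0,0,-0.002],"turn":0},{"claw":-1,"travel":[0,0,-0.002],"turn":0}]'
```

```text
clock: 8.95
position: [0.5821, -0.0645, 0.1119]
ee_rot: [0.0, 0.694, 0.72, 0.0]
contact_force: [-0.3, 0.7, 4.6]
width: -0.0
gripper_force: 2.3
clock: 9.25
position: [0.5821, -0.0645, 0.1119]
ee_rot: [0.0, 0.694, 0.72, 0.0]
contact_force: [-1.7, 0.7, 6.0]
width: -0.0001
gripper_force: 3.3
```

The half rests on the tube: 6 N with no further movement. I'll lift, open and look at the bolt from above.

```bash
python3 -m inch '[{"claw":0,"travel":[0,0,0.2],"turn":0},{"claw":0.5,"travel":[-0.03,0.2,0.4],"turn":0},{"claw":0.5,"travel":[-0.03,0.4,0.4],"turn":0},{"claw":0.5,"travel":[-0.03,0.6,0.4],"turn":0},{"claw":0.5,"travel":[-0.03,0.6,0.4],"turn":0}]'
python3 - <<'E'
from h import *
imaging.get_image("wrist")
c=cam("wrist");im=imaging.get_image("wrist");cv2.imwrite("pics/w2.png",im[:,:,::-1]);print(get_state()["position"],get_state()["width"],blobs(im,"blue",(0,0,640,480)),blobs(im,"red",(0,0,640,480)))
E
```

```text
clock: 9.75
position: [0.5757, 0.0598, 0.1913]
ee_rot: [-0.001, 0.692, 0.722, 0.001]
contact_force: [0.2, -0.7, -0.4]
width: 0.064
gripper_force: 0.0
[0.57584604 0.05604469 0.19070917] 0.06414545242458146 [([0, 0, 13, 44, 513], [5.6, 20.1]), ([304, 306, 51, 106, 4750], [328.8, 361.7])] [([302, 227, 45, 39, 1074], [324.0, 249.0])]
```

View pics/w2.png

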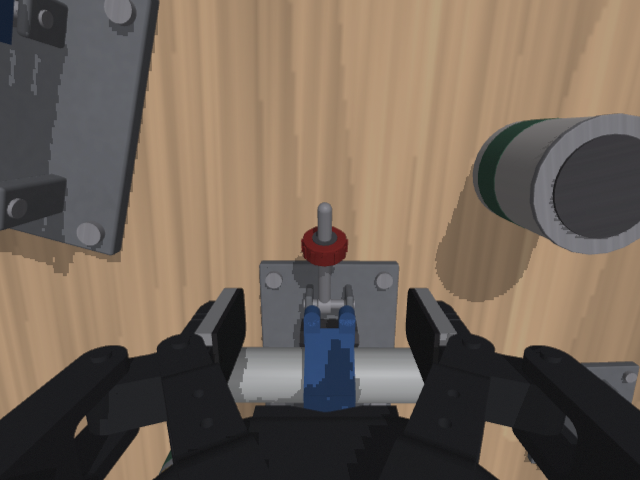

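The wrist picture shows the bolt tip at (325,205), the nut at (324,249), and the prongs at about columns 312 and 347, so the slot is near 330 at row 315.

```bash
python3 - <<'E'
from h import *
c=cam("wrist");print(get_state()["position"])
im=cv2.imread("pics/w2.png")
g=cv2.cvtColor(im,cv2.COLOR_BGR2HSV)
for r in (212,220,226): print(r,[ (i,int(g[r,i,1])) for i in range(312,340)])
m=(abs(g[...,0].astype(int)-112)<10)&(g[...,1]>120)
for r in (310,316,322): print(r,np.where(m[r,280:380])[0]+280)
for z in (.06,.064,.068,.072): print("tip",onz(c,(325,204),z).round(4))
for p in ((325,280),(325,296)): print("shank",onz(c,p,.035).round(4))
print("slot",onz(c,(329.5,316),.066).round(4),"nut",onz(c,(324.5,249),.055).round(4))
print("pad L/R", [proj(c,[.5758+d,.056,.19]).round(0) for d in(-.032,.032)])
E
```

```text
[0.57584604 0.05604469 0.19070917]
212 [(312, 88), (313, 88), (314, 86), (315, 86), (316, 85), (317, 59), (318, 10), (319, 12), (320, 10), (321, 10), (322, 12), (323, 9), (324, 9), (325, 11), (326, 9), (327, 11), (328, 9), (329, 10), (330, 11), (331, 14), (332, 77), (333, 87), (334, 86), (335, 87), (336, 87), (337, 86), (338, 86), (339, 88)]
220 [(312, 88), (313, 87), (314, 85), (315, 85), (316, 85), (317, 73), (318, 10), (319, 9), (320, 11), (321, 13), (322, 10), (323, 12), (324, 12), (325, 10), (326, 10), (327, 12), (328, 10), (329, 13), (330, 8), (331, 17), (332, 81), (333, 87), (334, 86), (335, 87), (336, 86), (337, 87), (338, 87), (339, 86)]
226 [(312, 87), (313, 87), (314, 87), (315, 99), (316, 102), (317, 82), (318, 10), (319, 12), (320, 11), (321, 13), (322, 8), (323, 10), (324, 12), (325, 10), (326, 10), (327, 10), (328, 12), (329, 13), (330, 11), (331, 25), (332, 116), (333, 111), (334, 93), (335, 86), (336, 86), (337, 87), (338, 86), (339, 87)]
310 [305 306 307 308 309 310 311 312 313 314 315 316 317 318 340 341 342 343
 344 345 346 347 348 349 350 351 352 353]
316 [304 305 306 307 308 309 310 311 312 313 314 315 316 317 318 319 339 340
 341 342 343 344 345 346 347 348 349 350 351 352 353 354]
322 [304 305 306 307 308 309 310 311 312 313 314 315 316 317 318 319 339 340
 341 342 343 344 345 346 347 348 349 350 351 352 353 354]
tip [0.5748 0.0758 0.06  ]
tip [0.5748 0.0765 0.064 ]
tip [0.5748 0.0773 0.068 ]
tip [0.5748 0.078  0.072 ]
shank [0.5774 0.0099 0.035 ]
shank [ 0.5779 -0.0039  0.035 ]
slot [ 0.5813 -0.0054  0.066 ] nut [0.5758 0.042  0.055 ]
pad L/R [array([237., 321.]), array([412., 327.])]
```

```bash
python3 -m inch '[{"claw":0.2,"travel":[-0.005,0.096,-0.1],"turn":0},{"claw":0.2,"travel":[-0.005,0.096,-0.3],"turn":0},{"claw":0,"travel":[-0.005,0.096,-0.5],"turn":0},{"claw":-0.2,"travel":[-0.005,0.096,-0.6],"turn":0},{"claw":-0.4,"travel":[-0.005,0.096,-0.6],"turn":0}]' 35
python3 -m inch '[{"claw":-1,"travel":[0,0,0],"turn":0},{"claw":-1,"travel":[0,0,0],"turn":0},{"claw":-1,"travel":[0,0,0],"turn":0},{"claw":-1,"travel":[0,0,0],"turn":0}]' 35
```

```text
clock: 10.35
position: [0.5724, 0.0731, 0.0674]
ee_rot: [-0.003, 0.694, 0.72, -0.003]
contact_force: [-0.5, -0.3, 0.1]
width: 0.0256
gripper_force: 0.0
clock: 10.75
position: [0.5758, 0.0735, 0.0719]
ee_rot: [0.001, 0.694, 0.72, 0.0]
contact_force: [0.5, -4.4, -3.7]
width: 0.0081
gripper_force: 34.0
```

```bash
python3 -m inch '[{"claw":-1,"travel":[0.005,-0.024,0.04],"turn":0},{"claw":-1,"travel":[0.01,-0.052,0.079],"turn":0},{"claw":-1,"travel":[0.015,-0.083,0.114],"turn":0},{"claw":-1,"travel":[0.02,-0.118,0.147],"turn":0},{"claw":-1,"travel":[0.022,-0.155,0.175],"turn":0}]'
python3 - <<'E'
from h import *
c=cam("wrist");im=imaging.get_image("wrist");cv2.imwrite("pics/w3.png",im[:,:,::-1]);s=get_state();print(s["position"],s["contact_force"],blobs(im,"red",(200,100,450,480)))
E
```

```text
clock: 11.25
position: [0.5795, 0.0436, 0.1069]
ee_rot: [-0.0, 0.694, 0.72, 0.001]
contact_force: [-0.9, 1.5, -6.1]
width: 0.0086
gripper_force: 34.6
[0.58016317 0.04224935 0.10769789] [-0.79615011  0.77186955 -4.4143158 ] [([316, 282, 20, 11, 111], [325.6, 286.5]), ([315, 336, 22, 24, 429], [325.2, 347.1])]
```

View pics/w3.png

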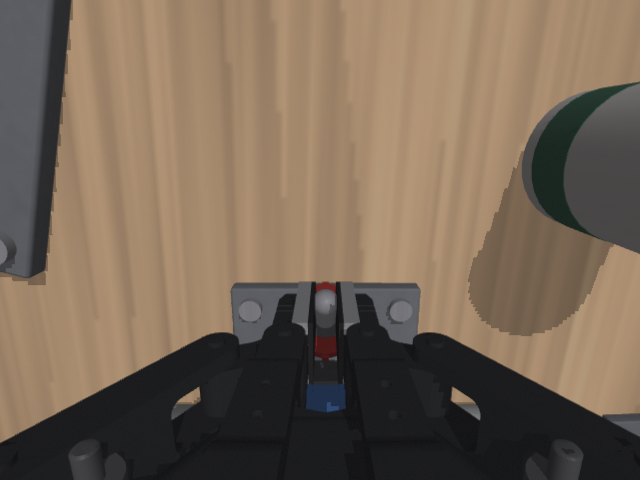

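The bolt is held and coming up, and the blue half shows centred between the fingers at column 326. I'll keep swinging it up.

```bash
python3 -m inch '[{"claw":-1,"travel":[0.003,-0.03,0.018],"turn":0},{"claw":-1,"travel":[0.005,-0.062,0.036],"turn":0},{"claw":-1,"travel":[0.007,-0.095,0.05],"turn":0},{"claw":-1,"travel":[0.008,-0.128,0.062],"turn":0},{"claw":-1,"travel":[0.009,-0.16,0.07],"turn":0}]'
python3 -m inch '[{"claw":-1,"travel":[0.001,-0.025,0.006],"turn":0},{"claw":-1,"travel":[0.001,-0.05,0.01],"turn":0},{"claw":-1,"travel":[0.002,-0.075,0.013],"turn":0},{"claw":-1,"travel":[0.002,-0.09,0.013],"turn":0},{"claw":-1,"travel":[0.002,-0.09,0.013],"turn":0}]'
```

```text
clock: 11.8
position: [0.5815, 0.0113, 0.1207]
ee_rot: [0.0, 0.694, 0.72, 0.0]
contact_force: [-0.0, 3.3, -1.5]
width: 0.0081
gripper_force: 34.5
clock: 12.3
position: [0.5821, -0.0076, 0.123]
ee_rot: [0.001, 0.694, 0.72, -0.0]
contact_force: [-0.3, 0.8, 0.1]
width: -0.0
gripper_force: 0.0
```

```bash
python3 - <<'E'
from h import *
t=cam("top");s=cam("scene");T=imaging.get_image("top");S=imaging.get_image("scene")
a=blobs(T,"red",(285,225,360,300),8);b=blobs(S,"red",(290,220,380,290),8);print(a,b)
cv2.imwrite("pics/m.png",np.hstack([cv2.resize(S[150:310,240:400],(400,400)),cv2.resize(T[190:310,280:400],(400,400))])[:,:,::-1])
if a and b: print(tri(t,a[0][1],s,b[0][1]))
E
```

```text
[] [([320, 234, 21, 19, 204], [329.3, 244.8])]
```

View pics/m.png

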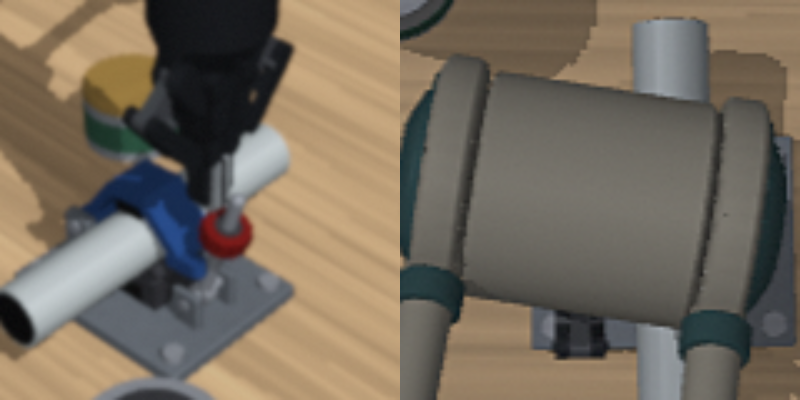

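The bolt slipped out of the pads. It now leans about 0.3 rad outward beside them, and the blue half is still closed. I'll compute the lean.

```bash
python3 - <<'E'
from h import *
s=cam("scene")
for x in (.578,.5805,.583):
    o,d=ray(s,(329.3,244.8)); p=o+d*(x-o[0])/d[0]
    dy,dz=p[1]+.010,p[2]-.028; print(x,p.round(4),np.arctan2(dy,dz),np.hypot(dy,dz))
    o,d=ray(s,(334.3,229)); p=o+d*(x-o[0])/d[0]; print("shank upper",p.round(4),np.arctan2(p[1]+.01,p[2]-.028),np.hypot(p[1]+.01,p[2]-.028))
print(get_state()["position"],get_state()["contact_force"])
E
```

```text
0.578 [5.78e-01 3.00e-04 7.74e-02] 0.2058958635946187 0.05042252498549652
shank upper [0.578  0.0102 0.1142] 0.22981609497676936 0.08854541641080978
0.5805 [0.5805 0.0027 0.0802] 0.2378801008706769 0.05368669882612306
shank upper [0.5805 0.0125 0.1169] 0.247634721740948 0.0916478125244955
0.583 [0.583 0.005 0.083] 0.26617275168920745 0.0569994731527053
shank upper [0.583  0.0148 0.1195] 0.2642815928007536 0.09477739697735463
[ 0.58181814 -0.00686296  0.12283988] [-1.11467429 -0.03963289 -0.76332479]
```

```bash
python3 -m inch '[{"claw":-1,"travel":[0,-0.02,0.1],"turn":0},{"claw":-0.4,"travel":[0,0,0.3],"turn":0},{"claw":0,"travel":[0,0.05,0.38],"turn":0},{"claw":0,"travel":[0,0.1,0.38],"turn":0},{"claw":0,"travel":[0,0.1,0.38],"turn":0}]' 60
python3 - <<'E'
from h import *
imaging.get_image("wrist")
c=cam("wrist");im=imaging.get_image("wrist");cv2.imwrite("pics/w4.png",im[:,:,::-1]);s=get_state();print(s["position"],s["width"])
print(blobs(im,"red",(200,100,450,480)),blobs(im,"blue",(200,100,450,480)))
g=cv2.cvtColor(im,cv2.COLOR_RGB2HSV)
for r in range(285,400,8): print(r,"".join("B" if abs(int(h)-112)<10 and sa>120 else "R" if (h<8 or h>172) and sa>150 else "g" if sa<40 and v>90 else "." for h,sa,v in g[r,280:375]))
for P in ([.5805,.0145,.124],[.5815,-.005,.064]): print(proj(c,P))
E
```

```text
clock: 12.9
position: [0.5812, 0.0149, 0.1983]
ee_rot: [-0.0, 0.693, 0.721, 0.0]
contact_force: [-0.2, -0.1, -1.1]
width: 0.0425
gripper_force: 0.0
[0.58057795 0.01387031 0.19711593] 0.042784896069293595
[([302, 227, 51, 52, 1258], [327.2, 252.4])] [([299, 256, 53, 119, 5177], [324.7, 323.5])]
285 gggggggggg..........BBBBBBBBBBBBBBBBBBBBBBBBBBBBBBBBBBBBBBBBBBBBBBBBBBB.....ggggggggggggggggggg
293 ggggggg.............BBBBBBBBBBBBBBBBBBBBBBBBBBBBBBBBBBBBBBBBBBBBBBBBBBB.....ggggggggggggggggggg
301 ggggggggggggggggggggBBBBBBBBBBBBBBBBBBBBBBBBBBBBBBBBBBBBBBBBBBBBBBBBBB.gggggggggggggggggggggggg
309 ggggggggggggggggggggBBBBBBBBBBBBBBBBBBBBBBBBBBBBBBBBBBBBBBBBBBBBBBBBBBB.ggggggggggggggggggggggg
317 ggggggggggggggggggg.BBBBBBBBBBBBBBBBBBBBBBBBBBBBBBBBBBBBBBBBBBBBBBBBBBB.ggggggggggggggggggggggg
325 ggggggggggggggggggg.BBBBBBBBBBBBBBBBBBBBBBBBBBBBBBBBBBBBBBBBBBBBBBBBBBB.ggggggggggggggggggggggg
333 gggggggggggggggggggBBBBBBBBBBBBBBBBBBBBBBBBBBBBBBBBBBBBBBBBBBBBBBBBBBBB.ggggggggggggggggggggggg
341 gggggggggggggggggggBBBBBBBBBBBBBBBBBBBBBBBBBBBBBBBBBBBBBBBBBBBBBBBBBBBB.ggggggggggggggggggggggg
349 ...................BBBBBBBBBBBBBBBBBBBBBBBBBBBBBBBBBBBBBBBBBBBBBBBBBBBB........................
357 g..........gg.......BBBBBBBBBBBBBBBBBBBBBBBBBBBBBBBBBBBBBBBBBBBBBBBBBBB.gggggggg..gggggg..ggggg
365 gg.....gg.gg........BBBBBBBBBBBBBBBBBBBBBBBBBBBBBBBBBBBBBBBBBBBBBBBBBBB.ggggggggggggggggg..gggg
373 ...........gg...........BBBBBBBBBBBBBBBBBBBBBBBBBBBBBBBBBBBBBBBBBBB....gggggggggg..............
381 ...............................................................................................
389 ...............................................................................................
397 ...............................................................................................
[325.09767087 258.30346265]
[325.73040365 256.96906082]
```

```bash
python3 - <<'E'
from h import *
c=cam("wrist");s=get_state();print(s["position"])
im=imaging.get_image("wrist")
g=cv2.cvtColor(im,cv2.COLOR_RGB2HSV)
for r in range(204,290,4): print(r,"".join("B" if abs(int(h)-112)<10 and sa>120 else "R" if (h<8 or h>172) and sa>150 else "g" if sa<40 and v>90 else "." for h,sa,v in g[r,290:365]))
E
```

```text
[0.58057795 0.01387031 0.19711593]
204 ...........................................................................
208 ...........................................................................
212 ggggggggggggggggggggggggggggggggggggggggggggggggggggggggggggggggggggggggggg
216 ggggggggggggggggggggggggggggggggggggggggggggggggggggggggggggggggggggggggggg
220 ggggggggggggggggggggggggggggggggggggggggggggggggggggggggggggggggggggggggggg
224 ggggggggggggggggggggggggggggggggggggggggggggggggggggggggggggggggggggggggggg
228 gggggggggggggggggggggggggg..gg.....RRRRRR....gggg.ggggggggggggggggggggggggg
232 ggggggggggggggggggggggg.RRRRRRRRRRRRRRRRRRRRRRRRRRRR.gggggggggggggggggggggg
236 ggggggggggggg......RRRRRRRRRRRRRRRRRRRRRRRRRRRRRRRRRRRRRR..gggggggggggggggg
240 gggggggggggg...RRRRRRRRRRRRRRR.................RRRRRRRRRRRRRR.ggggggggggggg
244 gggggggggg..gggRRRRRRRRRRR..........gggg...........RRRRRRRRRR.ggggggggggggg
248 ggggggggg.gg..RRRRRRRRRR.......ggggggggggggggg......RRRRRRRRRR.gggggggggggg
252 ggggggggg.g.RRRRRRRRRRRR......ggggggggggggggggg......RRRRRRRRRRR.gggggggggg
256 gggggg.....BB.RRRRRRRRRR........gggggggggggggg......RRRRRRRRRR.gggggggggggg
260 gggggg....BBBB.RRRRRRRRRRR........................RRRRRRRRRRR..gggggggggggg
264 ggggggg...BBB..RRRRRRRRRRRRRRR................RRRRRRRRRRRRRRR..gggggggggggg
268 ggggggg...BBBBBBBB.RRRRRRRRRRRRRRRRRRRRRRRRRRRRRRRRRRRRRR.BBBB.gggggggggggg
272 gggg......BBBBBBBBBBBBB.RRRRRRRRRRRRRRRRRRRRRRRRRRRR.BBBBBBBBB...gggggggggg
276 g.........BBBBBBBBBBBBBBB...BB....RRRRRRR.....BB...BBBBBBBBBBB...gggggggggg
280 g.........BBBBBBBBBBBBBBBBBBBBBBBBBBBBBBBBBBBBBBBBBBBBBBBBBBBB.....gggggggg
284 ...........BBBBBBBBBBBBBBBBBBBBBBBBBBBBBBBBBBBBBBBBBBBBBBBBBBB.....gggggggg
288 ...........BBBBBBBBBBBBBBBBBBBBBBBBBBBBBBBBBBBBBBBBBBBBBBBBBB......gggggggg
```

```bash
python3 -m inch '[{"claw":0,"travel":[0,0.012,-0.2],"turn":0},{"claw":0,"travel":[0,0.012,-0.4],"turn":0},{"claw":-0.4,"travel":[0,0.012,-0.42],"turn":0},{"claw":-1,"travel":[0,0.012,-0.42],"turn":0},{"claw":-1,"travel":[0,0.012,-0.42],"turn":0}]' 60
python3 -m inch '[{"claw":-1,"travel":[0,0,0],"turn":0},{"claw":-1,"travel":[0,0,0],"turn":0},{"claw":-1,"travel":[0,0,0],"turn":0}]' 60
```

```text
clock: 13.55
position: [0.5787, 0.0146, 0.1115]
ee_rot: [-0.002, 0.694, 0.72, -0.004]
contact_force: [-0.6, -5.3, -26.6]
width: 0.0261
gripper_force: 60.6
clock: 13.85
position: [0.5787, 0.0145, 0.1116]
ee_rot: [-0.002, 0.694, 0.72, -0.004]
contact_force: [0.4, -5.7, -27.0]
width: 0.026
gripper_force: 60.6
```

The pads caught the nut's edge. I'll release and grip higher.

```bash
python3 -m inch '[{"claw":0,"travel":[0,0,0],"turn":0},{"claw":0,"travel":[0,0,0],"turn":0},{"claw":0,"travel":[0,0.005,0.025],"turn":0},{"claw":0,"travel":[0,0.005,0.035],"turn":0},{"claw":0,"travel":[0,0.005,0.035],"turn":0}]' 60
python3 -m inch '[{"claw":-1,"travel":[0,0,0],"turn":0},{"claw":-1,"travel":[0,0,0],"turn":0},{"claw":-1,"travel":[0,0,0],"turn":0},{"claw":-1,"travel":[0,0,0],"turn":0}]' 50
```

```text
clock: 14.35
position: [0.5829, 0.0172, 0.1239]
ee_rot: [0.002, 0.694, 0.72, 0.001]
contact_force: [1.1, 0.0, 0.9]
width: 0.0428
gripper_force: 0.0
clock: 14.75
position: [0.5816, 0.0171, 0.122]
ee_rot: [-0.0, 0.694, 0.72, 0.0]
contact_force: [-1.0, 0.6, 4.0]
width: 0.0075
gripper_force: 48.8
```

```bash
python3 -m inch '[{"claw":-1,"travel":[-0.003,-0.02,0],"turn":0},{"claw":-1,"travel":[-0.003,-0.04,0],"turn":0},{"claw":-1,"travel":[-0.003,-0.06,-0.003],"turn":0},{"claw":-1,"travel":[-0.003,-0.08,-0.005],"turn":0}]'
python3 -m inch '[{"claw":-1,"travel":[0,-0.015,0],"turn":0},{"claw":-1,"travel":[0,-0.03,0],"turn":0},{"claw":-1,"travel":[0,-0.045,0],"turn":0},{"claw":-1,"travel":[0,-0.045,0],"turn":0}]'
```

```text
clock: 15.15
position: [0.5829, 0.0036, 0.1238]
ee_rot: [0.0, 0.694, 0.72, 0.004]
contact_force: [-2.1, 7.0, 19.5]
width: 0.0075
gripper_force: 50.9
clock: 15.55
position: [0.5832, -0.0072, 0.1241]
ee_rot: [0.002, 0.694, 0.72, 0.003]
contact_force: [-2.4, 2.9, 16.2]
width: 0.0078
gripper_force: 51.6
```

Still held. I'll relieve the vertical load a little and push on to the stop.

```bash
python3 -m inch '[{"claw":-1,"travel":[-0.003,-0.01,0.008],"turn":0},{"claw":-1,"travel":[-0.003,-0.02,0.012],"turn":0},{"claw":-1,"travel":[-0.003,-0.02,0.012],"turn":0}]'
python3 -m inch '[{"claw":-1,"travel":[0,-0.01,0],"turn":0},{"claw":-1,"travel":[0,-0.02,0],"turn":0},{"claw":-1,"travel":[0,-0.02,0],"turn":0}]'
```

```text
clock: 15.85
position: [0.5816, -0.0123, 0.1241]
ee_rot: [0.001, 0.694, 0.72, 0.001]
contact_force: [0.4, 1.4, 8.9]
width: 0.0076
gripper_force: 51.0
clock: 16.15
position: [0.5817, -0.0164, 0.124]
ee_rot: [0.001, 0.694, 0.72, 0.001]
contact_force: [0.5, 2.6, 7.5]
width: 0.0077
gripper_force: 51.3
```

```bash
python3 -m inch '[{"claw":-1,"travel":[0,-0.01,0],"turn":0},{"claw":-1,"travel":[0,-0.02,0],"turn":0},{"claw":-1,"travel":[0,-0.02,0],"turn":0}]'
python3 - <<'E'
from h import *
S=imaging.get_image("scene");s=cam("scene")
for a,p in blobs(S,"red",(290,220,380,290),8):
  print(a,p)
  for x in (.5805,.583):
    o,d=ray(s,p); P=o+d*(x-o[0])/d[0]; print(P.round(4),np.arctan2(P[1]+.01,P[2]-.028),np.hypot(P[1]+.01,P[2]-.028))
E
```

```text
clock: 16.45
position: [0.5814, -0.0197, 0.1237]
ee_rot: [0.0, 0.694, 0.72, 0.001]
contact_force: [1.4, 3.2, 7.0]
width: 0.0081
gripper_force: 51.7
[311, 229, 20, 16, 191] [320.8, 237.5]
[ 0.5805 -0.016   0.0843] -0.10616819477006406 0.05661967933494701
[ 0.583  -0.0136  0.0871] -0.060246288034807055 0.059205096124818765
```

```bash
python3 -m inch '[{"claw":-1,"travel":[0,-0.01,0],"turn":0},{"claw":-1,"travel":[0,-0.02,0],"turn":0},{"claw":-1,"travel":[0,-0.02,0],"turn":0}]'
python3 - <<'E'
from h import *
S=imaging.get_image("scene");print([p for a,p in blobs(S,"red",(290,220,380,290),8)])
E
```

```text
clock: 16.8
position: [0.5809, -0.0224, 0.1234]
ee_rot: [-0.001, 0.694, 0.72, 0.002]
contact_force: [0.4, 6.5, 5.9]
width: 0.0077
gripper_force: 52.0
[[321.0, 237.2]]
```

The nut hasn't moved between the last two pushes (321,237) while the force rose, so the bolt is at its stop. I'll open slightly in place, centre over the nut and look from the wrist camera.

```bash
python3 -m inch '[{"claw":-0.6,"travel":[0,0.02,0.01],"turn":0},{"claw":-0.6,"travel":[0,0.03,0.01],"turn":0},{"claw":-0.6,"travel":[0,0.045,0.01],"turn":0},{"claw":-0.6,"travel":[0,0.045,0.01],"turn":0}]' 40
python3 - <<'E'
from h import *
c=cam("wrist");s=get_state();print(s["position"],s["width"])
im=imaging.get_image("wrist")
cv2.imwrite("pics/w5.png",cv2.resize(im[220:420,230:430],(600,600))[:,:,::-1])
E
```

```text
clock: 17.25
position: [0.5801, -0.0149, 0.1247]
ee_rot: [-0.0, 0.694, 0.72, -0.0]
contact_force: [-0.1, 0.4, 0.6]
width: 0.0167
gripper_force: 0.0
[ 0.58013398 -0.01494696  0.1246811 ] 0.016677069670659118
```

View pics/w5.png

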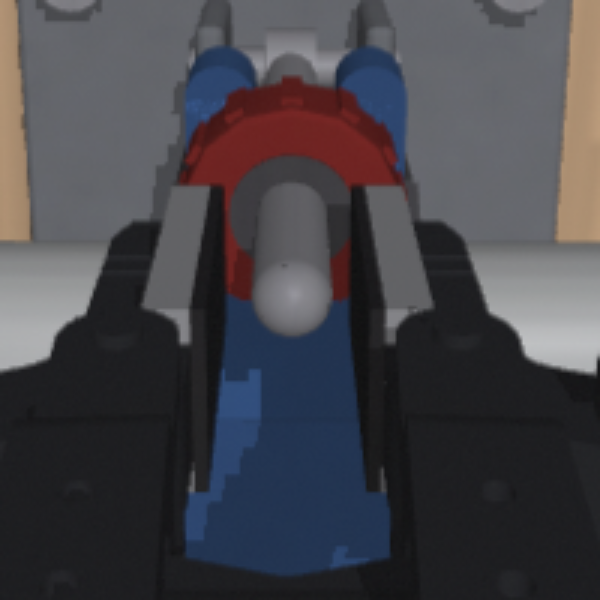

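The bolt stands in the slot between the prongs (crop 220 and 370), and the fingers straddle the shank over the nut face. I'll push down slowly.

```bash
python3 -m inch '[{"claw":-0.6,"travel":[0,0,-0.01],"turn":0},{"claw":-0.6,"travel":[0,0,-0.02],"turn":0},{"claw":-0.6,"travel":[0,0,-0.03],"turn":0},{"claw":-0.6,"travel":[0,0,-0.035],"turn":0},{"claw":-0.6,"travel":[0,0,-0.035],"turn":0}]'
python3 -m inch '[{"claw":-0.6,"travel":[0,0,-0.006],"turn":0},{"claw":-0.6,"travel":[0,0,-0.012],"turn":0},{"claw":-0.6,"travel":[0,0,-0.018],"turn":0},{"claw":-0.6,"travel":[0,0,-0.02],"turn":0},{"claw":-0.6,"travel":[0,0,-0.02],"turn":0}]'
```

```text
clock: 17.8
position: [0.5803, -0.0151, 0.1179]
ee_rot: [-0.0, 0.694, 0.72, -0.0]
contact_force: [0.4, 0.4, -0.3]
width: 0.017
gripper_force: 0.0
clock: 18.3
position: [0.5816, -0.015, 0.1159]
ee_rot: [0.001, 0.694, 0.72, 0.001]
contact_force: [-1.5, 0.9, 7.8]
width: 0.0172
gripper_force: 3.8
```

Nut contact at about 0.1165. I'll continue at roughly 1 mm steps.

```bash
python3 -m inch '[{"claw":-0.6,"travel":[0,0,-0.004],"turn":0},{"claw":-0.6,"travel":[0,0,-0.008],"turn":0},{"claw":-0.6,"travel":[0,0,-0.012],"turn":0},{"claw":-0.6,"travel":[0,0,-0.016],"turn":0},{"claw":-0.6,"travel":[0,0,-0.02],"turn":0}]'
python3 -m inch '[{"claw":-0.6,"travel":[0,0,-0.004],"turn":0},{"claw":-0.6,"travel":[0,0,-0.008],"turn":0},{"claw":-0.6,"travel":[0,0,-0.01],"turn":0}]'
```

```text
clock: 18.8
position: [0.5817, -0.015, 0.112]
ee_rot: [0.001, 0.694, 0.72, 0.001]
contact_force: [-1.0, 1.4, 9.3]
width: 0.0172
gripper_force: 4.3
clock: 19.1
position: [0.5817, -0.015, 0.11]
ee_rot: [0.001, 0.694, 0.72, 0.001]
contact_force: [-0.2, -0.2, 9.7]
width: 0.0171
gripper_force: 4.3
```

```bash
python3 -m inch '[{"claw":-0.6,"travel":[0,0,-0.004],"turn":0},{"claw":-0.6,"travel":[0,0,-0.008],"turn":0},{"claw":-0.6,"travel":[0,0,-0.012],"turn":0},{"claw":-0.6,"travel":[0,0,-0.015],"turn":0}]'
python3 -m inch '[{"claw":-0.6,"travel":[0,0,-0.003],"turn":0},{"claw":-0.6,"travel":[0,0,-0.005],"turn":0},{"claw":-0.6,"travel":[0,0,-0.005],"turn":0}]'
python3 -m inch '[{"claw":-0.6,"travel":[0,0,-0.003],"turn":0},{"claw":-0.6,"travel":[0,0,-0.005],"turn":0},{"claw":-0.6,"travel":[0,0,-0.005],"turn":0}]'
```

```text
clock: 19.5
position: [0.5817, -0.0149, 0.107]
ee_rot: [0.001, 0.694, 0.72, 0.001]
contact_force: [-0.6, 1.3, 8.5]
width: 0.0173
gripper_force: 4.3
clock: 19.8
position: [0.5817, -0.0149, 0.106]
ee_rot: [0.001, 0.694, 0.72, 0.001]
contact_force: [-1.2, 0.8, 7.7]
width: 0.017
gripper_force: 4.0
clock: 20.1
position: [0.5817, -0.0149, 0.105]
ee_rot: [0.001, 0.694, 0.72, 0.001]
contact_force: [-0.2, 0.3, 8.1]
width: 0.0172
gripper_force: 4.0
```

```bash
python3 -m inch '[{"claw":-0.6,"travel":[0,0,-0.003],"turn":0},{"claw":-0.6,"travel":[0,0,-0.005],"turn":0},{"claw":-0.6,"travel":[0,0,-0.005],"turn":0}]'
python3 -m inch '[{"claw":-0.6,"travel":[0,0,-0.003],"turn":0},{"claw":-0.6,"travel":[0,0,-0.005],"turn":0},{"claw":-0.6,"travel":[0,0,-0.005],"turn":0}]'
python3 -m inch '[{"claw":-0.6,"travel":[0,0,-0.003],"turn":0},{"claw":-0.6,"travel":[0,0,-0.005],"turn":0},{"claw":-0.6,"travel":[0,0,-0.005],"turn":0}]'
```

```text
clock: 20.4
position: [0.5817, -0.0149, 0.104]
ee_rot: [0.001, 0.694, 0.72, 0.001]
contact_force: [-1.2, 0.9, 8.6]
width: 0.0173
gripper_force: 4.0
clock: 20.7
position: [0.5817, -0.0149, 0.103]
ee_rot: [0.001, 0.694, 0.72, 0.001]
contact_force: [-0.7, 1.2, 8.6]
width: 0.017
gripper_force: 4.0
clock: 21.0
position: [0.5817, -0.0148, 0.102]
ee_rot: [0.001, 0.694, 0.72, 0.001]
contact_force: [-0.1, 1.3, 8.1]
width: 0.0171
gripper_force: 4.0
```

```bash
python3 -m inch '[{"claw":-0.6,"travel":[0,0,-0.003],"turn":0},{"claw":-0.6,"travel":[0,0,-0.005],"turn":0},{"claw":-0.6,"travel":[0,0,-0.005],"turn":0}]'
python3 -m inch '[{"claw":-0.6,"travel":[0,0,-0.003],"turn":0},{"claw":-0.6,"travel":[0,0,-0.005],"turn":0},{"claw":-0.6,"travel":[0,0,-0.005],"turn":0}]'
```

```text
clock: 21.3
position: [0.5817, -0.0148, 0.101]
ee_rot: [0.001, 0.694, 0.72, 0.001]
contact_force: [0.0, 0.1, 8.3]
width: 0.0169
gripper_force: 4.0
clock: 21.6
position: [0.5818, -0.0148, 0.1]
ee_rot: [0.001, 0.694, 0.72, 0.001]
contact_force: [-0.6, 1.4, 8.7]
width: 0.0174
gripper_force: 4.0
```

```bash
python3 -m inch '[{"claw":-0.6,"travel":[0,0,-0.003],"turn":0},{"claw":-0.6,"travel":[0,0,-0.004],"turn":0},{"claw":-0.6,"travel":[0,0,-0.004],"turn":0}]'
```

```text
clock: 21.9
position: [0.5818, -0.0148, 0.0992]
ee_rot: [0.001, 0.694, 0.72, 0.001]
contact_force: [-0.9, 0.6, 9.2]
width: 0.0173
gripper_force: 4.1
```

```bash
python3 -m inch '[{"claw":-0.6,"travel":[0,0,-0.003],"turn":0},{"claw":-0.6,"travel":[0,0,-0.004],"turn":0},{"claw":-0.6,"travel":[0,0,-0.004],"turn":0}]'
```

```text
clock: 22.2
position: [0.5817, -0.0148, 0.0984]
ee_rot: [0.001, 0.694, 0.72, 0.001]
contact_force: [-1.0, 1.2, 7.9]
width: 0.0167
gripper_force: 4.1
```

```bash
python3 -m inch '[{"claw":-0.6,"travel":[0,0,-0.003],"turn":0},{"claw":-0.6,"travel":[0,0,-0.003],"turn":0}]'
```

```text
clock: 22.4
position: [0.5818, -0.0148, 0.0978]
ee_rot: [0.001, 0.694, 0.72, 0.001]
contact_force: [-0.7, 0.9, 9.5]
width: 0.0168
gripper_force: 4.2
```

```bash
python3 -m inch '[{"claw":-0.6,"travel":[0,0,-0.003],"turn":0},{"claw":-0.6,"travel":[0,0,-0.003],"turn":0}]'
```

```text
clock: 22.6
position: [0.5818, -0.0148, 0.0975]
ee_rot: [0.001, 0.694, 0.72, 0.001]
contact_force: [-1.0, 0.8, 9.3]
width: 0.0168
gripper_force: 4.9
```

```bash
python3 -m inch '[{"claw":-0.6,"travel":[0,0,-0.002],"turn":0},{"claw":-0.6,"travel":[0,0,-0.002],"turn":0}]'
```

```text
clock: 22.8
position: [0.5818, -0.0148, 0.0973]
ee_rot: [0.001, 0.694, 0.72, 0.001]
contact_force: [-1.5, 1.6, 11.4]
width: 0.0172
gripper_force: 5.6
```

```bash
python3 -m inch '[{"claw":-0.6,"travel":[0,0,-0.002],"turn":0},{"claw":-0.6,"travel":[0,0,-0.002],"turn":0}]'
```

```text
clock: 23.0
position: [0.5818, -0.0148, 0.0971]
ee_rot: [0.001, 0.694, 0.72, 0.002]
contact_force: [-2.2, 1.0, 12.2]
width: 0.0171
gripper_force: 6.2
```

```bash
python3 -m inch '[{"claw":-0.6,"travel":[0,0,-0.001],"turn":0},{"claw":-0.6,"travel":[0,0,-0.001],"turn":0}]'
```

```text
clock: 23.2
position: [0.5818, -0.0148, 0.0971]
ee_rot: [0.001, 0.694, 0.72, 0.002]
contact_force: [-1.2, 1.9, 11.9]
width: 0.017
gripper_force: 6.6
```

The force is climbing on the lug, so I'll add small steps to about 17 N.

```bash
python3 -m inch '[{"claw":-0.6,"travel":[0,0,-0.002],"turn":0},{"claw":-0.6,"travel":[0,0,-0.002],"turn":0}]'
```

```text
clock: 23.4
position: [0.5818, -0.0148, 0.0969]
ee_rot: [0.002, 0.694, 0.72, 0.002]
contact_force: [-1.8, 1.6, 14.7]
width: 0.0169
gripper_force: 7.1
```

```bash
python3 -m inch '[{"claw":-0.6,"travel":[0,0,-0.002],"turn":0},{"claw":-0.6,"travel":[0,0,-0.002],"turn":0}]'
```

```text
clock: 23.6
position: [0.5818, -0.0148, 0.0967]
ee_rot: [0.002, 0.694, 0.72, 0.002]
contact_force: [-2.1, 1.5, 15.5]
width: 0.017
gripper_force: 7.8
```

```bash
python3 -m inch '[{"claw":-0.6,"travel":[0,0,-0.002],"turn":0},{"claw":-0.6,"travel":[0,0,-0.002],"turn":0}]'
```

```text
clock: 23.8
position: [0.5819, -0.0147, 0.0965]
ee_rot: [0.002, 0.694, 0.72, 0.002]
contact_force: [-1.6, 1.4, 16.4]
width: 0.0171
gripper_force: 8.4
```

That's 16.4 N, in the middle of the range. I'll lift straight off.

```bash
python3 -m inch '[{"claw":-0.6,"travel":[0,0,0.01],"turn":0},{"claw":-0.6,"travel":[0,0,0.08],"turn":0},{"claw":-0.6,"travel":[0,0,0.25],"turn":0},{"claw":-0.6,"travel":[0,0,0.45],"turn":0},{"claw":-0.6,"travel":[0,0,0.45],"turn":0}]'
python3 -m inch '[{"claw":-0.6,"travel":[-0.5,0.3,0.2],"turn":0},{"claw":-0.6,"travel":[-0.7,0.3,0.2],"turn":0},{"claw":-0.6,"travel":[-0.7,0.3,0.2],"turn":0},{"claw":-0.6,"travel":[-0.7,0.3,0.2],"turn":0},{"claw":-0.6,"travel":[-0.7,0.3,0.2],"turn":0}]'
python3 - <<'E'
from h import *
t=cam("top");s=cam("scene");T=imaging.get_image("top");S=imaging.get_image("scene")
b=blobs(S,"red",(290,210,380,290),8);a=blobs(T,"red",(310,225,370,300),8);print(a,b)
for _,p in b:
    o,d=ray(s,p); P=o+d*(.581-o[0])/d[0]; print(P.round(4))
if a and b: print(tri(t,a[0][1],s,b[0][1]))
print("cap",blobs(S,"blue",(240,170,370,290)))
E
```

```text
clock: 24.3
position: [0.584, -0.0155, 0.1887]
ee_rot: [0.005, 0.694, 0.72, 0.003]
contact_force: [0.8, -0.5, 0.6]
width: 0.0172
gripper_force: 0.0
clock: 24.8
position: [0.4392, 0.0454, 0.2234]
ee_rot: [0.0, 0.693, 0.721, 0.0]
contact_force: [0.1, -0.3, -0.1]
width: 0.0172
gripper_force: 0.0
[([327, 252, 17, 19, 152], [335.2, 261.2])] [([312, 239, 19, 16, 195], [321.0, 247.6])]
[ 0.581  -0.015   0.0645]
(array([ 0.58242538, -0.01267139,  0.06661772]), np.float64(0.0012866317090193034))
cap [([274, 215, 48, 47, 833], [301.3, 233.2])]
```

```bash
python3 -c "
from rig import ticket
print(ticket.sign_off())"
```

```text
the job is handed in; nothing more can be done
None
```

The job is handed in at about 25 s of robot time: the blue half rests on the tube, the bolt stands at its stop in the slot, and the nut bears on the lug (last push about 16 N); the tins and pot were not approached, though I took no final picture of them.

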